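# Feel for the bread box's release notch and press it

## Robot

A 7-joint arm with a two-finger parallel gripper is mounted at the origin on a cart in front of the work surface, level with it; the furniture and walls round the work are solid. World frame = base frame: x ahead of the robot, y to its left, z up, the work surface at z = 0. Lengths are in m, angles in rad, forces in N, time in s.
With the tool pointing down it reaches from about 0.425 to 0.875 m from the base axis. Payload 4.7 kg.
Tool frame: the origin (TCP) lies at the very end of the fingers, on their centre line; the grasp point (between the pads) lies 19 mm behind it; z points along the fingers, y is the line along which they close (so a half turn about z gives the same grasp; the last joint's range is limited). The gripper opens to 87 mm and grips with 3 to 60 N. Pads are 19 mm wide; open, the fingers measure 117 mm over their backs; the gripper's body (75 mm by 190 mm) begins 51 mm behind the grasp point.
Start: joints at [-1.265, 0.321, -0.07, 1.45, 0.023, 1.371, -0.057], TCP at [0.187, 0.623, 0.192] pointing down, gripper open.
Joint ranges: [-2.86, 2.86], [-0.3, 2.09], [-1.38, 1.24], [0.06, 2.45], [-1.56, 4.7], [0.09, 2.05], [-2.69, 2.69]. Speed limits (rad/s): [2.57, 2.57, 3.14, 3.14, 3.14, 3.14, 3.14].

## Interface

Orientations are given as a rotation vector (axis times angle).
In Python, from bench import get_state, get_image, get_calibration, close_job gives the robot as it stands.
- The arm moves only by the shell command python3 -m crank 'ROWS' [FORCE]. ROWS is JSON, a list of rows, each a list of 5 numbers: the opening, from 0 (shut) to 1 (fully open), then the shift along the world's x, y, z in units of 0.2 m (1.0 is 0.2 m), then the turn about the world's z in units of 2 pi rad (1.0 is 2 pi rad). A call has 1 to 5 rows; each row is the pose to reach, as a shift and turn from the pose commanded when the call began, turning the shorter way round; what a row does not reach only later rows make up. A row lasts 1/8 s, in which the tool goes at most 62.5 mm and 10.7 degrees, less where a joint would pass 70% of its speed; a pose out of reach is approached as far as the arm can. A call with a number of a shift or a turn outside -1 to 1 is refused whole. A call with a gripper value outside its range is refused whole. The fingers move at their own pace and stop on an object; FORCE is the grip in N (left out, the last holds). Time passes only in rows, so rows that repeat a pose let the fingers close. It gives the time, the measured TCP pose, the force, the opening and the grip force at its end, in the units of the state.
- get_state(): the state, without advancing time (a new reading comes with each control period).
- get_image(name): name is "scene" or "side" or "wrist"; returns the picture (400x640x3 uint8, red, green, blue); there is no depth.
- get_calibration(name): a dict with "fovy" (degrees; the focal length in pixels is half the picture's height over the tangent of half this angle, whatever the lens; pixels are square), "cx", "cy" (the principal point, pixels), "k1" (the pictures are not rectified: a ray, as slopes to the right and down, at radius r is drawn at 1 + k1 r^2 times it, then the intrinsics apply), "R" (3x3) and "t" (3): a world point X has camera coordinates R X + t. Camera axes: x right, y down, z forward; pixel columns grow to the right and rows downward; lengths in m; the calibration is good to about 2 mm. A picture is of the moment at which its call begins: read the wrist's pose just before it. get_calibration takes no time and is no camera call; for the wrist camera it gives the pose at the moment of the call.
- close_job(): hands the job in; it is judged then, once.
The state is a dict: "time": time; "joint_positions": joint angles; "qd": joint speeds; "joint_torque": joint torques, N m; "position": TCP position; "tool_rot": TCP orientation; "ft_force": force on the tool from outside, world axes, zero at the start; "torque": the same for the moment, N m; "grip_width": opening from 0.0 (shut) to 1.0 (fully open); "grip_force": force on a finger pad.
Only numpy, scipy, OpenCV 4.12 (cv2) and the standard library are available. Lean on these libraries where they do the work, as an engineer would, in place of code of your own. Each camera call takes 0.05 s, during which the arm holds its last target. There are 200 camera calls.

## Task

Unlatch the bread box: its release key is the floor of a notch hidden somewhere in the metal rail along the front edge. With closed fingers, touch the top of the rail near its left end, sweep to the right in contact until the fingertips find the notch, then press the key inside it fully down so that the lid pops ajar, and move clear. Only touch and press: do not pry at the lid, and leave the things around the box where they stand.

Things in the scene. Friction and masses are not known exactly. Their poses are not given: they have to be found in the camera images.
- bread_box: low white bread box, fixed, 134 mm deep (x) x 320 mm wide (y) x 80 mm high. Origin: centre of its underside, on the worktop; x points from its front to its hinged back, y to its left end (seen from the robot), z up. Front to back on its top: a 4 mm front panel ending 1.5 mm below the rail's top, the metal rail (38 mm), a gutter 8 mm wide and 20 mm deep, the wooden lid
- rail_middle (a point): middle of the top of the flat level metal rail, 38 mm wide (x) x 320 mm long (y): box frame x = -44, y = 0, z = 80 mm. One unmarked notch, 48 mm long (y), the rail's full width, 10 mm deep down to the key, has its centre anywhere within 45 mm left or right of here, other each time. Faint seams 69 mm either side of here are not the notch
- rail_left (a point): point on top of the rail's centre line, 25 mm from the rail's left end (box frame x = -44, y = 135, z = 80 mm); the sweep begins here. Axes as the box's
- rail_quarter (a point): point on top of the rail's centre line, 40 mm further right (box frame y = 95 mm), always before the notch; the sweep passes over it in contact
- rail_right (a point): point on top of the rail's centre line, 25 mm from the rail's right end (box frame y = -135 mm), past every possible place of the notch
- key (a joint): the release key, a metal bar under the rail of which only the part in the notch (its floor, 48 x 36 mm) can be reached: how far it is pressed down, 0 (up) to 0.008 m (fully down, hard stop). It takes about 5 to 8 N and stays where it is left; as it goes down it lifts the lid in proportion
- lid: the bread box's wooden lid, 82 x 320 x 10 mm, hinged at its back edge. Origin on the hinge, at the lower back edge; z is upright when shut. With the key fully down its front edge stands about 18 mm higher (0.22 rad)
- salt_shaker: glass salt shaker with a grey cap, 44 mm across, 90 mm tall, in front of the bread box. Bystander, loose; origin at the centre of its underside
- spice_jar: spice jar with a black cap, 45 mm across, 105 mm tall, beside the right end of the bread box. Bystander, loose; origin at the centre of its underside
- small_tin: small food tin, 57 mm across, 72 mm tall, beside the left end of the bread box. Bystander, loose; origin at the centre of its underside
- honey_jar: honey jar with a dark lid, 65 mm across, 86 mm tall, further left. Bystander, loose; origin at the centre of its underside
- grey_cup: grey cup without handle, 74 mm across, 98 mm tall, to the right, near the sink. Bystander, loose; origin at the centre of its underside
- peeler: peeler, 170 x 25 x 18 mm, lying to the left. Bystander, loose; origin at the centre of its underside

How it is judged:
By the outcome, as a careful person would: the job done as asked, in the order asked, and still so for the second after the job is handed in, with the robot touching nothing.
It also fails if it takes over 51 s, if anything falls off the work surface, if the arm or the gripper's body presses on something with over 40 N, if the wrist force passes 120 N, or if a joint passes its speed limit or range.

## Working session

There is one attempt and no reset: what is moved stays moved. The work goes in short steps, Python scripts to look and compute and a shell command to move; the robot and the scene stay as the last step left them, time stands still between calls to the robot, and variables do not carry over. Pictures are saved under pics/ and viewed, at most 10 in all, crops included, and the job is handed in when it is done.

```bash
mkdir -p pics; ls; python3 - <<'E'
from bench import *
import cv2
for n in ("scene","side"):
    cv2.imwrite(f"pics/{n}0.png",get_image(n)[:,:,::-1])
    print(n,get_calibration(n))
s=get_state();print({k:s[k] for k in("time","position","tool_rot","ft_force","grip_width")})
E
```

```text
pics
scene {'fovy': 45.3700551215082, 'cx': 316.4577541916242, 'cy': 200.13176900370837, 'k1': -0.0686780490941761, 'R': array([[ 0.56732832, -0.82348645, -0.00293887],
       [-0.32625318, -0.22148749, -0.91896798],
       [ 0.75610676,  0.52231538, -0.3943212 ]]), 't': array([-0.24310787,  0.22614925,  1.32632073])}
side {'fovy': 57.17064187503633, 'cx': 322.41319158507184, 'cy': 200.14593265973576, 'k1': -0.05286218564352221, 'R': array([[-0.95466414, -0.29754077, -0.00926678],
       [-0.17200127,  0.57674122, -0.7986145 ],
       [ 0.24296491, -0.76081473, -0.60177155]]), 't': array([0.4726282 , 0.12003091, 1.31425773])}
{'time': 0.1, 'position': array([0.18690677, 0.62197513, 0.19067243]), 'tool_rot': array([-4.56739352e-01, -3.10807065e+00,  2.69602430e-03]), 'ft_force': array([-0.06774807, -0.58884468,  0.13456421]), 'grip_width': 0.9994514623719942}
```

View pics/scene0.png

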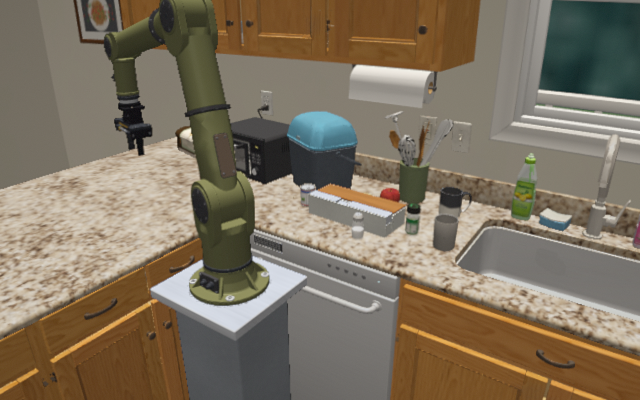

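View pics/side0.png

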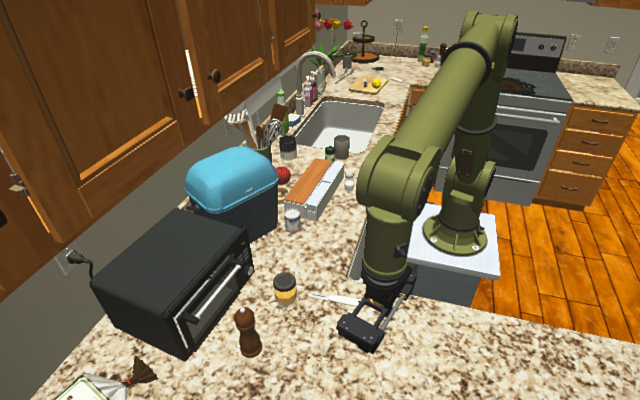

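The scene view shows the box at about (357,208), with the lid orange at the back and the rail white/grey in front. In the side view it is at about (316,188). I'll enlarge both.

```bash
python3 - <<'E'
import cv2,numpy as np
a=cv2.imread("pics/scene0.png")[175:245,295:425];b=cv2.imread("pics/side0.png")[145:240,270:370]
cv2.imwrite("pics/za.png",cv2.resize(a,None,fx=6,fy=6,interpolation=cv2.INTER_CUBIC))
cv2.imwrite("pics/zb.png",cv2.resize(b,None,fx=6,fy=6,interpolation=cv2.INTER_CUBIC))
E
```

```text
(no output)
```

View pics/za.png

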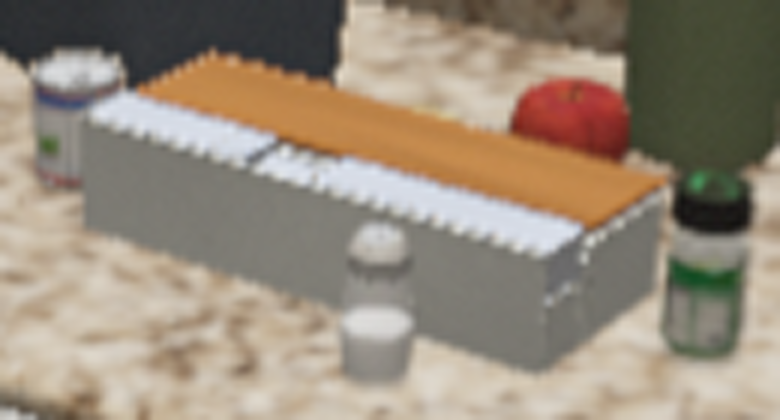

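View pics/zb.png

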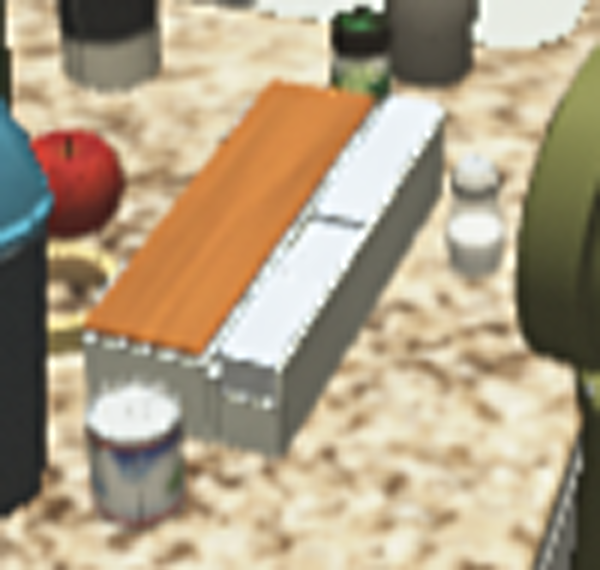

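The lid is the orange quad and the rail the white strip in front of it. The corners are clear in both views, so I'll cast rays through them and fit the planar pose.

```bash
cat > h.py <<'E'
import numpy as np
from bench import get_calibration
def cast(c,px,z):
    f=200/np.tan(np.radians(c["fovy"])/2)
    d=np.array([(px[0]-c["cx"])/f,(px[1]-c["cy"])/f]); u=d.copy()
    for _ in range(20): u=d/(1+c["k1"]*(u@u))
    R,t=c["R"],c["t"]; o=-R.T@t; v=R.T@np.r_[u,1]
    return (o+v*(z-o[2])/v[2])
E
python3 - <<'E'
from h import *
from scipy.optimize import least_squares
P={"FL":(-67,160,78.5),"FR":(-67,-160,78.5),"lFL":(-17,160,80),"lFR":(-17,-160,80),"lBL":(65,160,80),"lBR":(65,-160,80),"bFL":(-67,160,0),"bFR":(-67,-160,0)}
obs={"scene":((295,175),dict(FL=(85,108),FR=(548,258),lFL=(138,90),lFR=(586,229),lBL=(215,52),lBR=(662,185),bFL=(83,230),bFR=(542,370))),
"side":((270,145),dict(FL=(285,367),FR=(443,112),lFL=(208,350),lFR=(383,97),lBL=(88,335),lBR=(275,82),bFL=(280,450)))}
W=[];B=[];N=[]
for n,(o,d) in obs.items():
    c=get_calibration(n)
    for k,(u,v) in d.items():
        W.append(cast(c,(o[0]+(u+.5)/6-.5,o[1]+(v+.5)/6-.5),P[k][2]/1e3)[:2]);B.append(P[k][:2]);N.append(n+k)
W=np.array(W);B=np.array(B)/1e3
T=lambda p,b:np.c_[p[0]+b[:,0]*np.cos(p[2])-b[:,1]*np.sin(p[2]),p[1]+b[:,0]*np.sin(p[2])+b[:,1]*np.cos(p[2])]
r=least_squares(lambda p:(T(p,B)-W).ravel(),[.6,0,0],loss="soft_l1",f_scale=.003).x
print(r)
for n,w,e in zip(N,W,(W-T(r,B))*1e3):print(n,w.round(3),e.round(1))
q=np.array([[-.044,y] for y in(.135,.095,0,-.135)]);print(T(r,q))
cs=get_calibration("scene")
for n,p in(("scene",(262,152)),("side",(340,220))):
    o=obs[n][0];w=cast(get_calibration(n),(o[0]+p[0]/6,o[1]+p[1]/6),.08)[:2]-r[:2];print("notch mark",w@[-np.sin(r[2]),np.cos(r[2])])
from scipy.spatial.transform import Rotation as Ro
from bench import get_state
s=get_state();M=Ro.from_rotvec(s["tool_rot"]).as_matrix();print(M.round(3),s["position"])
E
```

```text
[ 0.54528673 -0.08274506 -0.07080242]
sceneFL [0.499 0.082] [9.5 0.5]
sceneFR [ 0.466 -0.243] [-0.6 -5.1]
scenelFL [0.538 0.07 ] [-1.9 -8.1]
scenelFR [ 0.508 -0.244] [-8.9 -3.2]
scenelBL [0.617 0.066] [-4.2 -6.2]
scenelBR [ 0.585 -0.253] [-13.4  -6.5]
scenebFL [0.495 0.081] [ 5.3 -0.1]
scenebFR [ 0.487 -0.233] [19.9  4.2]
sideFL [0.489 0.081] [-0.7 -0.1]
sideFR [ 0.473 -0.23 ] [5.5 7.6]
sidelFL [0.538 0.081] [-1.3  2.6]
sidelFR [ 0.518 -0.235] [1.3 5.8]
sidelBL [0.614 0.087] [-7.4 15.2]
sidelBR [ 0.599 -0.234] [ 0.  13.4]
sidebFL [0.498 0.068] [  8.6 -14. ]
[[ 0.51094731  0.05502941]
 [ 0.50811758  0.01512963]
 [ 0.50139697 -0.07963236]
 [ 0.49184662 -0.21429412]]
notch mark 0.033253281317074286
notch mark 0.005185947098212153
[[-0.958  0.288 -0.   ]
 [ 0.288  0.958 -0.002]
 [-0.    -0.002 -1.   ]] [0.18690677 0.62197513 0.19067243]
```

```bash
python3 -m crank '[[0,0.1,-0.25,0.1,0.01],[0,0.2,-0.5,0.2,0.02],[0,0.3,-0.75,0.3,0.035],[0,0.4,-1,0.3,0.035]]' 10
python3 -m crank '[[0,0.1,-0.25,0,0],[0,0.2,-0.5,0,0],[0,0.3,-0.75,0,0],[0,0.4,-1,0,0]]'
python3 -m crank '[[0,0.1,-0.25,0,0],[0,0.2,-0.5,0,0],[0,0.3,-0.75,0,0],[0,0.4,-1,0,0],[0,0.4,-1,0,0]]'
```

```text
time: 0.6
position: [0.268, 0.4215, 0.2532]
tool_rot: [0.112, 3.138, 0.004]
ft_force: [0.8, 0.5, 0.1]
grip_width: 0.634
grip_force: 0.0
time: 1.1
position: [0.3473, 0.2207, 0.2514]
tool_rot: [-0.113, -3.14, -0.0]
ft_force: [0.6, 0.9, 0.3]
grip_width: 0.171
grip_force: 0.0
time: 1.72
position: [0.4277, 0.0183, 0.2517]
tool_rot: [0.126, 3.139, -0.0]
ft_force: [0.2, 0.8, 0.6]
grip_width: 0.003
grip_force: 0.0
```

```bash
python3 - <<'E'
from bench import *
import cv2,pickle
c=get_calibration("wrist");cv2.imwrite("pics/w1.png",get_image("wrist")[:,:,::-1]);pickle.dump(c,open("w1.pkl","wb"));print(c)
s=get_state();print(s["time"],s["position"],s["tool_rot"],s["ft_force"])
E
```

```text
{'fovy': 63.088879785638035, 'cx': 315.6174089644331, 'cy': 198.24983113036515, 'k1': -0.044987460011565276, 'R': array([[ 7.98254348e-02,  9.96808401e-01, -9.54833965e-04],
       [ 9.65987824e-01, -7.71208652e-02,  2.46819563e-01],
       [ 2.45958177e-01, -2.06248370e-02, -9.69060984e-01]]), 't': array([-0.05160704, -0.45537124,  0.34346491])}
1.775 [0.42704335 0.02111454 0.2515222 ] [-1.19415385e-01 -3.13886656e+00 -1.20204633e-03] [-0.22807277  0.65626037 -0.04461687]
```

View pics/w1.png

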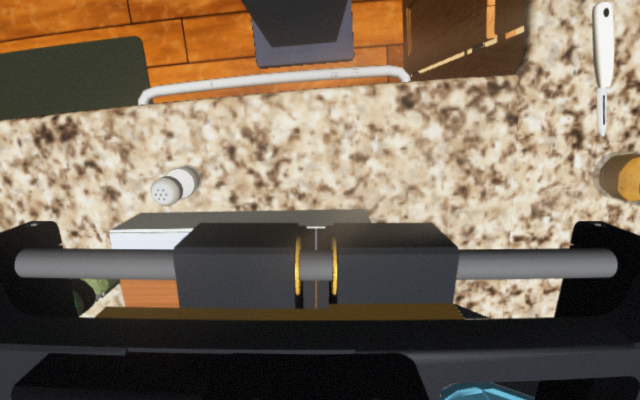

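Only a strip of the box is visible at (110–370, 212–245); the gripper hides the rest. The camera looks from in front of the fingers, so I'll shift forward and right.

```bash
python3 -m crank '[[0,0.2,-0.25,0.1,0],[0,0.45,-0.5,0.1,0],[0,0.45,-0.5,0.1,0],[0,0.45,-0.5,0.1,0]]'
python3 - <<'E'
from bench import *
import cv2,pickle
c=get_calibration("wrist");cv2.imwrite("pics/w2.png",get_image("wrist")[:,:,::-1]);pickle.dump(c,open("w2.pkl","wb"))
s=get_state();print(s["time"],s["position"],s["tool_rot"],s["ft_force"])
E
```

```text
time: 2.28
position: [0.5167, -0.0761, 0.2708]
tool_rot: [-0.112, -3.137, 0.0]
ft_force: [-0.4, 0.3, 0.5]
grip_width: 0.006
grip_force: 0.0
2.325 [ 0.51633492 -0.07534001  0.27096903] [-1.09347032e-01 -3.13763471e+00 -1.16887325e-03] [ 0.57712964 -0.3708249  -0.43512843]
```

View pics/w2.png

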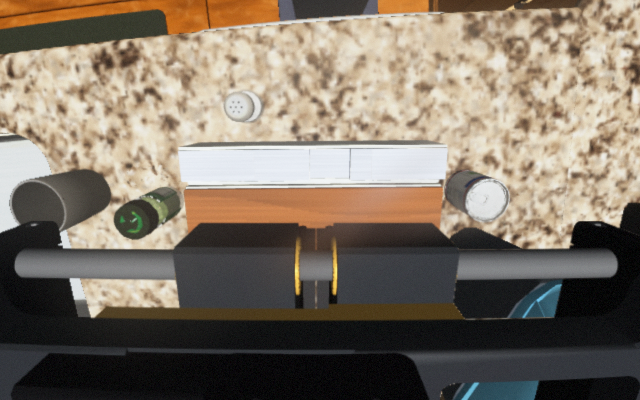

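The rail is the white strip at cols 180–447, rows 147–183. Lines at cols about 311 and 350 look like the notch edges (a prior only). I'll measure the rail's corners by mask.

```bash
python3 - <<'E'
from h import *
import cv2,pickle
c=pickle.load(open("w2.pkl","rb"));im=cv2.imread("pics/w2.png").astype(int)
m=((im.min(2)>165)&(im[:,:,0]>=im[:,:,2]-3)).astype(np.uint8); m[:135]=0;m[195:]=0;m[:,:172]=0;m[:,456:]=0
n,l,st,_=cv2.connectedComponentsWithStats(m);print(st[st[:,4]>30])
k=m
top=[];bot=[]
for u in range(190,440,5):
    v=np.where(k[:,u])[0]
    if len(v): top.append((u,v.min()-.5));bot.append((u,v.max()+.5))
le=[];ri=[]
for v in range(155,178,2):
    u=np.where(k[v])[0]; le.append((u.min()-.5,v));ri.append((u.max()+.5,v))
print(top[::8],bot[::8],le[::3],ri[::3])
W=lambda L:np.array([cast(c,p,.08) for p in L])
T,Bo,L,R=map(W,(top,bot,le,ri))
ft=np.polyfit(T[:,1],T[:,0],1);fb=np.polyfit(Bo[:,1],Bo[:,0],1)
print("front edge",ft,"back",fb, "ends y",L[:,1].mean(),R[:,1].mean(),"len",R[:,1].mean()-L[:,1].mean(),"mid x",L[:,0].mean())
ym=(L[:,1].mean()+R[:,1].mean())/2
print("mid y",ym,"x front/back",np.polyval(ft,ym),np.polyval(fb,ym))
for u in(311,350):print("mark",cast(c,(u,165),.08))
E
```

```text
[[     0      0    640    400 245741]
 [   178    145    269     40   9927]
 [   187    185    207      3    295]
 [   406    185     34      1     34]]
[(190, np.float64(146.5)), (230, np.float64(146.5)), (270, np.float64(145.5)), (310, np.float64(145.5)), (350, np.float64(145.5)), (390, np.float64(144.5)), (430, np.float64(144.5))] [(190, np.float64(187.5)), (230, np.float64(187.5)), (270, np.float64(187.5)), (310, np.float64(186.5)), (350, np.float64(186.5)), (390, np.float64(185.5)), (430, np.float64(185.5))] [(np.float64(178.5), 155), (np.float64(178.5), 161), (np.float64(179.5), 167), (np.float64(180.5), 173)] [(np.float64(446.5), 155), (np.float64(446.5), 161), (np.float64(445.5), 167), (np.float64(445.5), 173)]
front edge [0.06149522 0.48651609] back [0.05793686 0.53552058] ends y -0.2389332136240175 0.07908602199998709 len 0.3180192356240046 mid x 0.4944113351912794
mid y -0.07992359581201522 x front/back 0.48160117478264475 0.5308900598083317
mark [ 0.5046508  -0.08147461  0.08      ]
mark [ 0.50790788 -0.03527271  0.08      ]
```

Rail length comes out at 318 mm against 320, so the fit is good: middle ≈ (0.5055, -0.080), yaw ≈ -0.06. rail_left ≈ (0.5136, 0.055). Moving above it.

```bash
python3 -m crank '[[0,0,0.3,-0.1,0.001],[0,-0.01,0.6,-0.25,0.001],[0,-0.013,0.65,-0.5,0.001],[0,-0.013,0.65,-0.75,0.001],[0,-0.013,0.65,-0.86,0.001]]'
python3 -m crank '[[0,0,0,-0.04,0],[0,0,0,-0.04,0],[0,0,0,-0.04,0]]'
```

```text
time: 2.95
position: [0.5107, 0.0553, 0.0967]
tool_rot: [-0.096, -3.135, -0.001]
ft_force: [0.1, 0.0, -0.0]
grip_width: 0.01
grip_force: 0.0
time: 3.32
position: [0.5152, 0.0532, 0.0931]
tool_rot: [0.102, 3.138, 0.002]
ft_force: [0.0, -0.2, -0.7]
grip_width: 0.003
grip_force: 0.0
```

```bash
python3 -m crank '[[0,0,0,-0.02,0],[0,0,0,-0.03,0],[0,0,0,-0.03,0]]'
python3 -m crank '[[0,0,0,-0.01,0],[0,0,0,-0.015,0],[0,0,0,-0.015,0]]'
```

```text
time: 3.7
position: [0.5143, 0.0525, 0.0856]
tool_rot: [-0.103, -3.14, 0.0]
ft_force: [0.1, 0.2, -0.4]
grip_width: 0.004
grip_force: 0.0
time: 4.08
position: [0.5143, 0.0525, 0.0826]
tool_rot: [-0.103, -3.14, 0.0]
ft_force: [0.0, -0.5, -0.3]
grip_width: 0.004
grip_force: 0.0
```

```bash
python3 -m crank '[[0,0,0,-0.01,0],[0,0,0,-0.01,0]]';python3 - <<'E'
from bench import get_state
import numpy as np
s=get_state();print(s["position"],s["ft_force"],s["torque"])
E
```

```text
time: 4.32
position: [0.5143, 0.0525, 0.0805]
tool_rot: [-0.103, -3.14, 0.0]
ft_force: [-0.3, -0.2, -0.4]
grip_width: 0.006
grip_force: 0.0
[0.51427047 0.05250043 0.08049835] [-0.27447008 -0.18912814 -0.360443  ] [ 0.00095365  0.02032653 -0.01036186]
```

```bash
python3 -m crank '[[0,0,0.012,-0.005,0],[0,0,0.012,-0.005,0]]'; python3 -m crank '[[0,0,0,-0.005,0],[0,0,0,-0.005,0]]'; 
```

```text
time: 4.58
position: [0.5143, 0.0553, 0.0796]
tool_rot: [-0.102, -3.14, -0.0]
ft_force: [-0.5, -0.6, -1.4]
grip_width: 0.003
grip_force: 0.0
time: 4.82
position: [0.5144, 0.0549, 0.0786]
tool_rot: [-0.103, -3.14, 0.0]
ft_force: [-1.1, -0.0, -0.6]
grip_width: 0.004
grip_force: 0.0
```

```bash
python3 -m crank '[[0,0,0,-0.005,0],[0,0,0,-0.005,0]]'; python3 -m crank '[[0,0,0,-0.005,0],[0,0,0,-0.005,0]]'
```

```text
time: 5.08
position: [0.5143, 0.0549, 0.0776]
tool_rot: [-0.103, -3.14, -0.0]
ft_force: [-0.9, 1.1, 0.2]
grip_width: 0.004
grip_force: 0.0
time: 5.32
position: [0.5144, 0.0549, 0.0766]
tool_rot: [-0.103, -3.14, 0.0]
ft_force: [-0.1, -0.0, -0.3]
grip_width: 0.006
grip_force: 0.0
```

```bash
python3 -m crank '[[0,0,0,-0.005,0],[0,0,0,-0.005,0]]'; python3 -m crank '[[0,0,0,-0.005,0],[0,0,0,-0.005,0]]'
```

```text
time: 5.58
position: [0.5143, 0.0549, 0.0756]
tool_rot: [-0.103, -3.14, 0.0]
ft_force: [-0.3, -0.2, -0.2]
grip_width: 0.005
grip_force: 0.0
time: 5.82
position: [0.5143, 0.0549, 0.0746]
tool_rot: [-0.103, -3.14, 0.0]
ft_force: [-0.8, 0.4, -0.4]
grip_width: 0.004
grip_force: 0.0
```

```bash
python3 - <<'E'
from bench import *
import cv2
im=get_image("side")[120:270,250:400];cv2.imwrite("pics/s3.png",cv2.resize(im[:,:,::-1],None,fx=4,fy=4,interpolation=cv2.INTER_CUBIC))
E
```

```text
(no output)
```

View pics/s3.png

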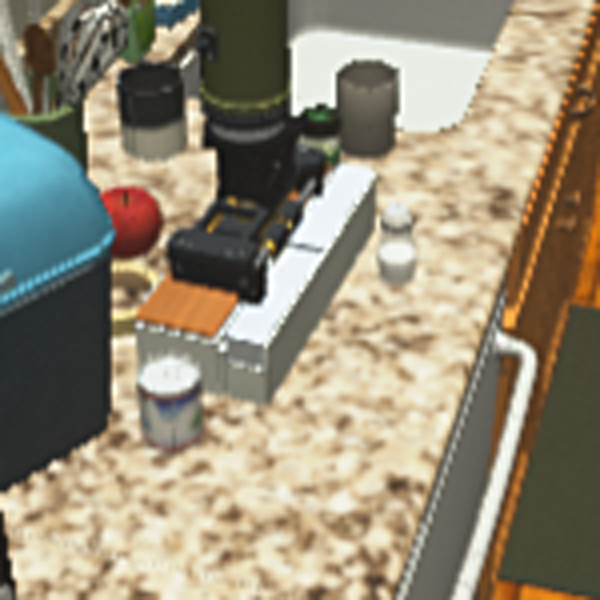

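The fingers are near the rail's back edge at crop (255,295), apparently not touching. I'll project the reported TCP and the rail edges into this view to compare.

```bash
python3 - <<'E'
from h import *
import cv2,pickle
def proj(c,X):
    f=200/np.tan(np.radians(c["fovy"])/2);p=c["R"]@X+c["t"];u=p[:2]/p[2];u=u*(1+c["k1"]*u@u);return u*f+[c["cx"],c["cy"]]
s=get_calibration("side")
pr=lambda *X:((proj(s,np.array(X))-[250,120])*4+1.5).round()
for n,X in dict(tcp=(.5143,.0549,.0746),tipFL=(.505,.07,.0746),tipBL=(.524,.07,.0746),FLtop=(.4816+.0097,.0795,.0785),FRtop=(.4816-.0095,-.239,.0785),railBL=(.5236+.0097,.0795,.08),railBR=(.5236-.0095,-.239,.08),bFL=(.4913,.0795,0)).items():print(n,pr(*X))
w=pickle.load(open("w2.pkl","rb"))
# two-view of front corners: wrist (446.5,145) , side crop FL(268,352) FR(375,172)
def ray(c,px):
    a=cast(c,px,0);b=cast(c,px,.1);return a,(b-a)/np.linalg.norm(b-a)
for name,pw,ps in(("FL",(446.5,145),(268,352)),("FR",(179,147.5),(377,172)),("lidFR",(186,187.5),(338,165)),("lidFL",(441,185),(230,312))):
    a,d=ray(w,pw);b,e=ray(s,(250+(ps[0]+.5)/4-.5,120+(ps[1]+.5)/4-.5))
    t=np.linalg.lstsq(np.c_[d,-e],b-a,rcond=None)[0];print(name,a+d*t[0],b+e*t[1])
E
```

```text
tcp [253. 326.]
tipFL [257. 337.]
tipBL [237. 334.]
FLtop [268. 343.]
FRtop [378. 170.]
railBL [224. 333.]
railBR [340. 163.]
bFL [270. 409.]
FL [0.49301521 0.08310297 0.07089085] [0.49057152 0.08264417 0.07043699]
FR [ 0.4726599  -0.23656122  0.07776224] [ 0.47232121 -0.23665635  0.07778205]
lidFR [ 0.52111901 -0.23535827  0.07967362] [ 0.51547211 -0.23659445  0.07914071]
lidFL [0.53586613 0.0675424  0.09688336] [0.5315398  0.0669096  0.09562108]
```

```bash
python3 - <<'E'
from bench import *
import cv2,numpy as np
a=get_image("side")[170:220,290:330];b=get_image("scene")[160:220,295:370]
z=lambda i:cv2.resize(i[:,:,::-1],None,fx=8,fy=8,interpolation=cv2.INTER_CUBIC)[:400]
cv2.imwrite("pics/z4.png",np.hstack([z(a),cv2.resize(b[:,:,::-1],(470,400),interpolation=cv2.INTER_CUBIC)]))
E
```

```text
(no output)
```

View pics/z4.png

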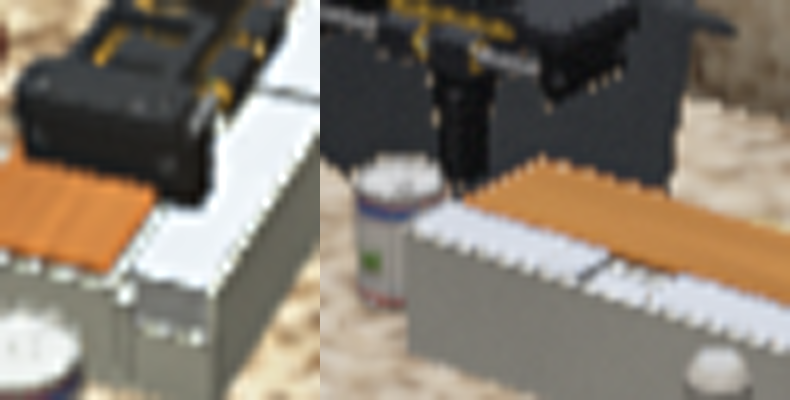

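The finger bottom ends at side px ≈ (313,195.6) and scene px ≈ (318.1,188.8). I'll triangulate it.

```bash
python3 - <<'E'
from h import *
s=get_calibration("side");c=get_calibration("scene")
def ray(c,px):
    a=cast(c,px,0);b=cast(c,px,.1);return a,(b-a)/np.linalg.norm(b-a)
def tri(pc,ps):
    a,d=ray(c,pc);b,e=ray(s,ps);t=np.linalg.lstsq(np.c_[d,-e],b-a,rcond=None)[0];return (a+d*t[0]).round(4),(b+e*t[1]).round(4)
print("tip",tri((318.1,188.8),(313.1,195.6)))
print("tin top?  FL",tri((295+95/6.27,160+228/6.67),(290+212/8,170+292/8)))
print("lidFL",tri((295+148/6.27,160+200/6.67),(290+100/8,170+268/8)))
def proj(c,X):
    f=200/np.tan(np.radians(c["fovy"])/2);p=c["R"]@X+c["t"];u=p[:2]/p[2];u=u*(1+c["k1"]*u@u);return u*f+[c["cx"],c["cy"]]
for X in((.5143,.0549,.0746),(.5143,.0549,.1),(.5143,.0549,.145)):print(X,proj(c,np.array(X)),proj(s,np.array(X)))
from bench import get_state;st=get_state();print(st["joint_positions"],st["time"])
E
```

```text
tip (array([0.5132, 0.0509, 0.0955]), array([0.5141, 0.0503, 0.0967]))
tin top?  FL (array([0.4969, 0.0743, 0.0749]), array([0.493 , 0.0766, 0.0705]))
lidFL (array([0.5497, 0.0737, 0.0736]), array([0.5476, 0.0749, 0.0711]))
(0.5143, 0.0549, 0.0746) [317.36208362 193.89234033] [312.81178211 201.1383453 ]
(0.5143, 0.0549, 0.1) [317.34640958 187.3037427 ] [312.63752393 195.5822179 ]
(0.5143, 0.0549, 0.145) [317.31813003 175.44179036] [312.3194578  185.42158216]
[-0.73876041  0.14445691  0.62855927  1.94020311 -0.09586073  1.0861033
  1.43482355] 5.975
```

The tip's xy agrees with the reported pose, but the images put it about 20 mm above the rail. I'll keep descending gently and watch the force.

```bash
python3 -m crank '[[0,0,0,-0.005,0],[0,0,0,-0.01,0],[0,0,0,-0.015,0],[0,0,0,-0.02,0]]';python3 -m crank '[[0,0,0,-0.005,0],[0,0,0,-0.01,0],[0,0,0,-0.015,0]]'
```

```text
time: 6.48
position: [0.5144, 0.0549, 0.0706]
tool_rot: [0.103, 3.14, 0.0]
ft_force: [-0.1, -0.8, 1.1]
grip_width: 0.007
grip_force: 0.0
time: 6.85
position: [0.5145, 0.0549, 0.0676]
tool_rot: [0.103, 3.14, 0.0]
ft_force: [-0.3, 0.5, 0.4]
grip_width: 0.003
grip_force: 0.0
```

```bash
python3 -m crank '[[0,0,0,-0.005,0],[0,0,0,-0.01,0],[0,0,0,-0.015,0]]';python3 -m crank '[[0,0,0,-0.005,0],[0,0,0,-0.01,0]]'
```

```text
time: 7.22
position: [0.5144, 0.055, 0.0646]
tool_rot: [0.103, 3.14, 0.0]
ft_force: [0.4, 0.8, 0.3]
grip_width: 0.007
grip_force: 0.0
time: 7.48
position: [0.5144, 0.0549, 0.0626]
tool_rot: [0.103, 3.14, 0.0]
ft_force: [-0.7, -0.4, 0.2]
grip_width: 0.003
grip_force: 0.0
```

```bash
python3 - <<'E'
from bench import *
import cv2,numpy as np
a=get_image("side")[170:220,290:330];b=get_image("scene")[160:220,295:370]
z=lambda i:cv2.resize(i[:,:,::-1],None,fx=8,fy=8,interpolation=cv2.INTER_CUBIC)[:400]
cv2.imwrite("pics/z5.png",np.hstack([z(a),cv2.resize(b[:,:,::-1],(470,400),interpolation=cv2.INTER_CUBIC)]))
E
```

```text
(no output)
```

View pics/z5.png

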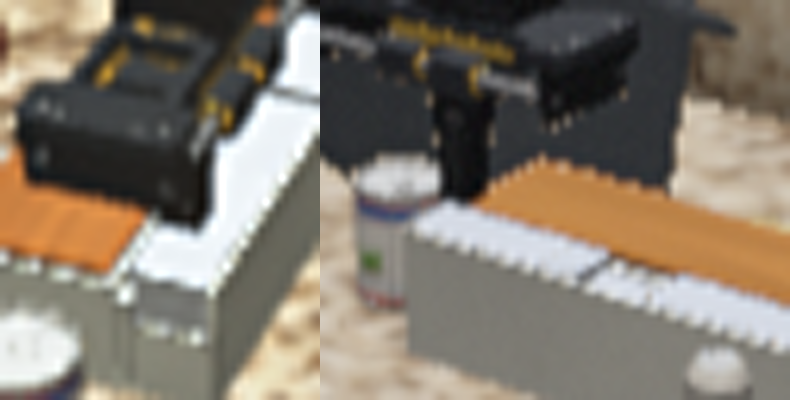

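The finger bottom is now at crop (187,225) side and (465,205) scene. It is lower and over the rail's centre, still a few mm up. Continuing.

```bash
python3 -m crank '[[0,0,0,-0.005,0],[0,0,0,-0.01,0]]';python3 -m crank '[[0,0,0,-0.005,0],[0,0,0,-0.005,0]]'
```

```text
time: 7.82
position: [0.5144, 0.0549, 0.0606]
tool_rot: [0.103, 3.14, 0.0]
ft_force: [-0.9, 0.2, -0.2]
grip_width: 0.004
grip_force: 0.0
time: 8.07
position: [0.5143, 0.0549, 0.0596]
tool_rot: [-0.103, -3.14, -0.0]
ft_force: [1.0, 0.4, 0.0]
grip_width: 0.005
grip_force: 0.0
```

```bash
python3 -m crank '[[0,0,0,-0.005,0],[0,0,0,-0.005,0]]';python3 -m crank '[[0,0,0,-0.005,0],[0,0,0,-0.005,0]]'
```

```text
time: 8.32
position: [0.5144, 0.0549, 0.0586]
tool_rot: [-0.103, -3.14, -0.0]
ft_force: [0.7, 0.5, 0.5]
grip_width: 0.01
grip_force: 0.0
time: 8.57
position: [0.5143, 0.0549, 0.0576]
tool_rot: [-0.103, -3.14, -0.0]
ft_force: [0.3, -1.1, 0.1]
grip_width: 0.007
grip_force: 0.0
```

```bash
python3 -m crank '[[0,0,0,-0.005,0],[0,0,0,-0.005,0]]';python3 -m crank '[[0,0,0,-0.005,0],[0,0,0,-0.005,0]]'
```

```text
time: 8.82
position: [0.5144, 0.0549, 0.0566]
tool_rot: [-0.103, -3.14, -0.0]
ft_force: [0.2, 0.4, 0.4]
grip_width: 0.006
grip_force: 0.0
time: 9.07
position: [0.5143, 0.055, 0.0556]
tool_rot: [-0.103, -3.14, -0.0]
ft_force: [-0.9, -0.1, -0.3]
grip_width: 0.006
grip_force: 0.0
```

```bash
python3 -m crank '[[0,0,0,-0.005,0],[0,0,0,-0.005,0]]';python3 -m crank '[[0,0,0,-0.005,0],[0,0,0,-0.005,0]]'; python3 - <<'E'
from bench import *
import cv2
cv2.imwrite("pics/side6.png",get_image("side")[:,:,::-1]);cv2.imwrite("pics/scene6.png",get_image("scene")[:,:,::-1])
s=cv2.imread("pics/side6.png");g=s[185:212,305:325].max(2);print(g)
E
```

```text
time: 9.32
position: [0.5143, 0.0549, 0.0546]
tool_rot: [-0.103, -3.14, 0.0]
ft_force: [-0.5, 0.6, 0.4]
grip_width: 0.004
grip_force: 0.0
time: 9.57
position: [0.5143, 0.055, 0.0536]
tool_rot: [-0.103, -3.14, -0.0]
ft_force: [-1.1, 0.1, 0.3]
grip_width: 0.007
grip_force: 0.0
[[ 69  70  69  69  70  69  69  62  43  44  81  93  81  89  43  29 114 252
  255 250]
 [ 70  70  69  70  69  68  69  69  61  58 115 127 124 144  41  59 188 255
  251 247]
 [ 69  64  63  69  77  96  77  70  65  59 125 139 110 140  47 136 250 255
  249 247]
 [ 67  70  69  71  84 118  84  67  52  65 147 110  65  83 102 231 255 250
  247 247]
 [ 57  76  80  64  68  74  67  56  44  90 127  68  94 154 216 255 251 247
  246 247]
 [ 38  41  43  43  53  55  50  41  51 115  86  65 195 255 255 251 248 246
  246 248]
 [ 36  36  36  37  38  38  39  35  48 105  44  80 239 255 252 247 247 247
  248 246]
 [ 34  34  34  37  37  39  38  35  37  60  29  96 254 255 249 248 248 250
  251 234]
 [ 33  33  35  34  35  36  36  34  32  32  28 120 255 253 248 248 249 251
  248 218]
 [ 32  34  33  34  35  39  37  34  33  30  29 121 255 253 2
[... 771 characters left out ...]
 100 102
  103 103]
 [145 122 153 195 245 248 241 244 250 255 253 247 231 141  95  98 100 104
  103 102]
 [181 177 120 119 128 114 126 175 219 249 241 238 192 104  95 101 102 103
  104 102]
 [251 205 122 115 115 114 115 121 125 127 144 230 113  95 101 102 103 104
  103 101]
 [239 177 120 118 119 120 121 119 114 113 123 151  98  98 102 104 103 104
  101 104]
 [122 104 116 117 117 119 119 118 115 117 129 142 103 101 102 103 103 102
  101 133]
 [123 110 134 128 119 121 116 114 115 119 129 139 103 101 103 103 101 100
  110 174]
 [127 116 147 159 158 161 132 123 115 123 125 133 104 102 103 102 102 102
  133 195]
 [128 121 128 169 185 188 147 149 144 191 149 132  99 102 104 101 100 114
  186 199]]
```

The tip tracks the commands at about 4.6 px per 21 mm. Contact should show near row 202, about 8 mm lower. Continuing.

```bash
python3 -m crank '[[0,0,0,-0.005,0],[0,0,0,-0.01,0]]';python3 -m crank '[[0,0,0,-0.005,0],[0,0,0,-0.01,0]]'
```

```text
time: 9.93
position: [0.5144, 0.055, 0.0516]
tool_rot: [0.103, 3.14, 0.0]
ft_force: [-0.3, 0.3, -0.3]
grip_width: 0.003
grip_force: 0.0
time: 10.18
position: [0.5144, 0.0549, 0.0496]
tool_rot: [-0.103, -3.14, -0.0]
ft_force: [0.1, -0.2, -1.1]
grip_width: 0.003
grip_force: 0.1
```

```bash
python3 -m crank '[[0,0,0,-0.005,0],[0,0,0,-0.005,0]]';python3 -m crank '[[0,0,0,-0.005,0],[0,0,0,-0.005,0]]'
```

```text
time: 10.42
position: [0.5144, 0.055, 0.0495]
tool_rot: [-0.103, -3.14, -0.001]
ft_force: [-3.6, -0.4, 7.2]
grip_width: 0.005
grip_force: 3.6
time: 10.68
position: [0.5144, 0.055, 0.0495]
tool_rot: [-0.103, -3.139, -0.002]
ft_force: [-6.1, -1.7, 13.8]
grip_width: 0.007
grip_force: 7.3
```

Contact: z holds at 0.0495 while the force rises about 7 N/mm. The fingers are on the rail top, so the reported TCP sits about 30 mm below the real tip. Starting the sweep with light contact.

```bash
python3 -m crank '[[0,-0.0015,-0.025,0.0025,0],[0,-0.003,-0.05,0.0025,0],[0,-0.0045,-0.075,0.0025,0],[0,-0.006,-0.1,0.0025,0]]'
```

```text
time: 11.18
position: [0.5149, 0.037, 0.0496]
tool_rot: [0.101, 3.137, 0.005]
ft_force: [0.2, 3.2, 5.1]
grip_width: 0.01
grip_force: 2.7
```

```bash
python3 -m crank '[[0,-0.0015,-0.025,-0.002,0],[0,-0.003,-0.05,-0.002,0],[0,-0.0045,-0.075,-0.002,0],[0,-0.006,-0.1,-0.002,0]]'
python3 -m crank '[[0,-0.0015,-0.025,0,0],[0,-0.003,-0.05,0,0],[0,-0.0045,-0.075,0,0],[0,-0.006,-0.1,0,0]]'
```

```text
time: 11.68
position: [0.5142, 0.0176, 0.0495]
tool_rot: [0.101, 3.136, 0.006]
ft_force: [0.5, 4.5, 6.6]
grip_width: 0.009
grip_force: 3.5
time: 12.18
position: [0.5131, -0.0025, 0.0496]
tool_rot: [0.101, 3.136, 0.006]
ft_force: [-0.7, 4.5, 7.4]
grip_width: 0.001
grip_force: 3.6
```

```bash
python3 -m crank '[[0,-0.004,-0.025,0,0],[0,-0.008,-0.05,0,0],[0,-0.012,-0.075,0,0],[0,-0.014,-0.1,0,0]]'
python3 -m crank '[[0,-0.0015,-0.02,0,0],[0,-0.003,-0.04,0,0],[0,-0.004,-0.06,0,0]]'
```

```text
time: 12.68
position: [0.51, -0.023, 0.0493]
tool_rot: [0.101, 3.136, 0.005]
ft_force: [1.3, 4.0, 6.5]
grip_width: 0.005
grip_force: 3.3
time: 13.05
position: [0.5091, -0.0349, 0.0492]
tool_rot: [0.101, 3.137, 0.005]
ft_force: [-0.0, 4.1, 5.5]
grip_width: 0.004
grip_force: 3.2
```

```bash
python3 -m crank '[[0,-0.001,-0.015,-0.003,0],[0,-0.002,-0.03,-0.003,0]]'
python3 -m crank '[[0,-0.001,-0.015,0,0],[0,-0.002,-0.03,0,0]]'
python3 -m crank '[[0,-0.001,-0.015,0,0],[0,-0.002,-0.03,0,0]]'
```

```text
time: 13.3
position: [0.5092, -0.0397, 0.049]
tool_rot: [0.1, 3.136, 0.007]
ft_force: [0.9, 3.7, 6.5]
grip_width: 0.006
grip_force: 3.1
time: 13.55
position: [0.5062, -0.0494, 0.0471]
tool_rot: [-0.103, -3.14, 0.001]
ft_force: [0.1, -0.5, -0.8]
grip_width: 0.006
grip_force: 0.0
time: 13.8
position: [0.5056, -0.0556, 0.0468]
tool_rot: [-0.104, -3.139, 0.0]
ft_force: [-0.7, -0.6, 1.1]
grip_width: 0.002
grip_force: 0.0
```

Notch found: the force vanished and z dropped at y ≈ -0.049. That matches the marks, which put the centre at about -0.058. Centring and descending to the key.

```bash
python3 -m crank '[[0,0,-0.012,-0.01,0],[0,0,-0.012,-0.02,0],[0,0,-0.012,-0.03,0]]'
python3 -m crank '[[0,0,0,-0.01,0],[0,0,0,-0.02,0],[0,0,0,-0.03,0]]'
```

```text
time: 14.18
position: [0.506, -0.0574, 0.0409]
tool_rot: [-0.103, -3.14, -0.0]
ft_force: [0.5, -0.3, 0.5]
grip_width: 0.008
grip_force: 0.0
time: 14.55
position: [0.506, -0.0573, 0.0358]
tool_rot: [-0.103, -3.14, -0.001]
ft_force: [-2.2, 0.1, 6.3]
grip_width: 0.007
grip_force: 3.4
```

Pressing the key: 6.3 N and moving. Continuing to the stop.

```bash
python3 -m crank '[[0,0,0,-0.01,0],[0,0,0,-0.02,0],[0,0,0,-0.025,0]]'
python3 -m crank '[[0,0,0,-0.004,0],[0,0,0,-0.008,0]]'
```

```text
time: 14.92
position: [0.506, -0.0573, 0.0313]
tool_rot: [-0.103, -3.139, -0.001]
ft_force: [-5.2, 0.8, 16.7]
grip_width: 0.005
grip_force: 8.1
time: 15.18
position: [0.5061, -0.0573, 0.0312]
tool_rot: [-0.103, -3.139, -0.003]
ft_force: [-11.3, 0.8, 27.4]
grip_width: 0.007
grip_force: 13.7
```

Hard stop at z = 0.0312, with 27 N and 8 mm of travel. Retracting straight up.

```bash
python3 -m crank '[[0,0,0,0.02,0],[0,0,0,0.1,0],[0,0,0,0.3,0],[0,0,0,0.6,0],[0,0,0,0.9,0]]'
python3 -m crank '[[0,-0.1,0.3,0.1,0],[0,-0.2,0.6,0.1,0],[0,-0.3,0.9,0.1,0],[0,-0.3,0.9,0.1,0],[0,-0.3,0.9,0.1,0]]'
python3 - <<'E'
from bench import *
import cv2,numpy as np
a=get_image("side")[145:240,270:370];b=get_image("scene")[170:245,295:425]
z=lambda i,f:cv2.resize(i[:,:,::-1],(400,380) if f else (400,380),interpolation=cv2.INTER_CUBIC)
cv2.imwrite("pics/end.png",np.hstack([z(a,1),z(b,0)]))
E
```

```text
time: 15.8
position: [0.5057, -0.0577, 0.2109]
tool_rot: [0.104, 3.139, 0.0]
ft_force: [1.5, 0.5, 0.3]
grip_width: 0.006
grip_force: 0.0
time: 16.42
position: [0.4462, 0.1222, 0.229]
tool_rot: [0.102, 3.139, -0.001]
ft_force: [0.9, 0.7, 0.1]
grip_width: 0.003
grip_force: 0.0
```

View pics/end.png

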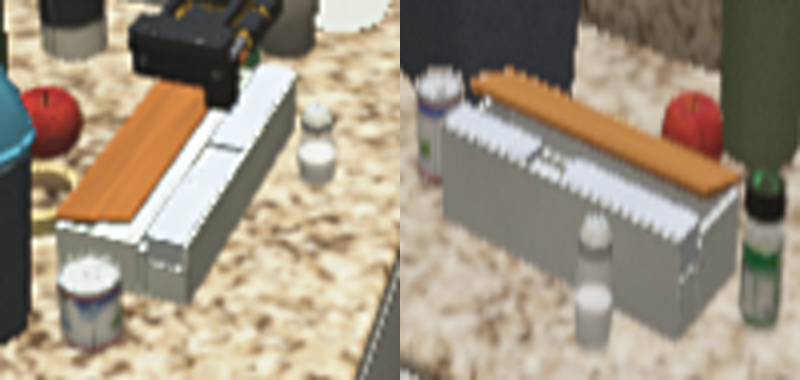

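The lid stands ajar (front edge raised, scene crop (480–740, 75–190)). The tin, shaker, spice jar and apple are where they were, and the arm is clear.

```bash
python3 -c "
from bench import close_job;print(close_job())"
```

```text
the job is handed in; nothing more can be done
None
```

The bread box is unlatched: I swept the rail from its left end in contact, found the notch about 22 mm left of the middle, pressed the key down to its hard stop so the lid stands ajar, and moved clear. The neighbouring things visible in the last pictures stood where they were, and the job was handed in after about 16 s of robot time.

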